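# Angle the long spatula out of the short-mouthed utensil box

## Robot

A 6-joint arm with a two-finger parallel gripper is mounted at the origin on a cart in front of the work surface, level with it; the furniture and walls round the work are solid. World frame = base frame: x ahead of the robot, y to its left, z up, the work surface at z = 0. Lengths are in m, angles in rad, forces in N, time in s.
With the tool pointing down it reaches from about 0.375 to 0.925 m from the base axis. Payload 5.7 kg.
Tool frame: the origin (TCP) lies midway between the tips of the shut fingers; the grasp point (between the pads) lies 19 mm behind it; y points along the fingers, z is the direction in which the jaws open and shut, and the axes are right-handed (so a half turn about y gives the same grasp; the last joint's range is limited). The gripper opens to 85 mm and grips with 20 to 120 N. Pads are 22 mm wide; open, the fingers measure 114 mm over their backs; the gripper's body (76 mm by 85 mm) begins 54 mm behind the grasp point. The pads swing forward as they close: fully open they stand 13 mm farther back than shut.
Start: joints at [1.219, 0.359, 1.51, -0, 1.272, -0.115], TCP at [0.141, 0.583, 0.231] pointing down, gripper open.
Joint ranges: [-2.97, 2.97], [-1.01, 2.36], [0.21, 2.38], [-0.96, 4.11], [0.2, 2.71], [-2.98, 2.98]. Speed limits (rad/s): [2.39, 2.39, 3.14, 3.14, 3.14, 3.14].

## Interface

Orientations are given as a unit quaternion [w, x, y, z].
In Python, from cell import observe, snapshot, finish_job gives the robot as it stands.
- The arm moves only by the tool arm_command, never from a script. Its argument "increments" is a list of rows, each a list of 3 entries, a list of its own where there are three numbers: the shift along the tool's x, y, z as a fraction of full scale, then the turn, a rotation vector about the tool's x, y, z as a fraction of full scale, then the closure in counts, from 0 (fully open) to 255 (shut). A call has 1 to 5 rows; each row shifts and turns the commanded pose from where the row before left it, along the tool's axes as they then stand; what a row does not reach is not made up. Full scale, the value 1, is 5 cm for a shift and 30 degrees for a turn. A row lasts 1/10 s, in which the tool goes at most 50 mm and 8.59 degrees, less where a joint would pass 70% of its speed; a pose out of reach is approached as far as the arm can. A call with a number of a shift or a turn outside -1 to 1 is refused whole. A call with a gripper value outside its range is refused whole. The fingers move at their own pace and stop on an object; "force" is the grip in N (left out, the last holds). Time passes only in rows, so rows that do not move let the fingers close. It gives the time, the measured TCP pose, the force and the opening at its end, in the units of the state.
- observe(): the state, without advancing time (a new reading comes with each control period).
- snapshot(name): name is "scene" or "side" or "wrist"; returns a dict with "frame" (480x640x3 uint8, red, green, blue), "range_z" (480x640 float32, m along the optical axis (not along the pixel's ray), 0 where there is no reading), "camera_matrix" (3x3 intrinsics, pixels), "distortion" ([k1, k2, p1, p2, k3] as OpenCV has them; the pictures are not rectified), "origin" and "attitude" of the camera in the world; the wrist camera has in their place "hand_eye" (4x4, takes a point from camera to tool coordinates, whose origin is the TCP and whose axes are the tool frame's). Camera axes: x right, y down, z forward; pixel columns grow to the right and rows downward; lengths in m; the calibration is good to about 2 mm. A picture is of the moment at which its call begins: read the wrist's pose just before it.
- finish_job(): hands the job in, once; it reports no verdict.
The state is a dict: "clock": time; "joint_positions": joint angles; "qd": joint speeds; "joint_efforts": joint torques, N m; "tcp_pos": TCP position; "eef_rot": TCP orientation; "ft_force": force on the tool from outside, world axes, zero at the start; "moment": the same for the moment, N m; "width": finger opening in m.
Only numpy, scipy, OpenCV 4.12 (cv2) and the standard library are available. Lean on these libraries where they do the work, as an engineer would, in place of code of your own. Each camera call takes 0.05 s, during which the arm holds its last target.

## Task

Slide the cover of the wooden utensil box all the way open to its stop, then take out the spatula: it is longer than the mouth, so raise its handle and draw it out at a slant from under the fixed top. Finish holding the spatula in the gripper, still, roughly level with its upper side up, all of it at least 5 cm above the box's rim and touching nothing else; leave the cover open and do not disturb the other things on the worktop.

Things in the scene. Friction and masses are not known exactly. Their poses are not given: they have to be found in the camera images.
- utensil_box: Pale wooden box fixed to the worktop, outside 178 (x) x 352 (y) x 72 high; origin at the centre of its underside. Inside: floor 4 mm up, x -83 to 83, y -170 to 170. Walls 6 thick: sides 72 high, ends 64. A fixed top board closes y > 25.5; y -170 to 25.5 is the mouth, shut by the cover at first. Yaw within 0.22 rad of world: fixed top to the robot's left, mouth to its right.
- cover (a joint): Travel (m) of the brown sliding cover along the box's +y: 0 = mouth shut, 0.198 = at its stop over the fixed board, mouth open, jutting 50 mm past the box's +y end. Starts at 0 to 0.05; slides against about 1.5 N, stays where left. A 5 mm plate, 162 x 200, upper face 73.5 mm above the worktop.
- cover_handle (a point): Centre of the steel bar handle on the cover, 40 mm from the cover's middle towards the box's -y: bar 70 long (box x), 14 thick (box y), 16 high, centre 94.5 and top 102.5 mm above the worktop, 13 mm gap below it; on two round 10 mm posts 22 mm either side of the middle. Axes as the box.
- slot_edge (a point): Middle of the fixed top board's edge at the mouth, at its upper face, 67 mm above the worktop (board 5 thick, underside at 62); axes as the box.
- spatula: Spatula, 280 long, 56 to 104 g, lying on the box floor. Origin mid-length on its flat underside, y along it, z up. Wooden handle 20 wide x 22 high, y -140 to 25; neck 16 x 10 high to 60; red blade 52 wide x 8 thick, y 50 to 140 (36 wide from 34). At first along the box within 0.1 rad, middle within 25 mm of the box's, handle in the mouth, blade under the fixed top.
- handle_end (a point): Free end of the spatula's handle, at its underside (spatula y = -140 mm, z = 0); axes as the spatula. The spatula is longer than the mouth, even along the mouth's diagonal.
- blade_end (a point): Tip of the spatula's blade, at its underside (spatula y = +140 mm, z = 0); axes as the spatula.
- tumbler_1: Bystander: clear drinking glass upside down, 92x92x104 mm; origin at the centre of its underside as it stands or lies.
- tumbler_2: Bystander: clear drinking glass upside down, 93x93x106 mm; origin at the centre of its underside as it stands or lies.
- salt_shaker: Bystander: salt shaker, 44x44x90 mm; origin at the centre of its underside as it stands or lies.
- lemon: Bystander: yellow lemon, 83x58x58 mm; origin at the centre of its underside as it stands or lies.
- teaspoon: Bystander: steel teaspoon, 134x27x12 mm; origin at the centre of its underside as it stands or lies.

How it is judged:
By the outcome, as a careful person would: the job done as asked, in the order asked, and still so for the second after the job is handed in, while the arm keeps its last pose, push and grip.
It also fails if it takes over 51 s, if anything falls off the work surface, if the arm or the gripper's body presses on something with over 40 N, if the wrist force passes 120 N, or if a joint passes its speed limit or range.

## Working session

There is one attempt and no reset: what is moved stays moved. The work goes in short steps, Python scripts to look and compute and a tool call to move; the robot and the scene stay as the last step left them, time stands still between calls to the robot, and variables do not carry over. Pictures are saved under pics/ and viewed, and the job is handed in when it is done.

Besides the shell and the picture viewer there is one more tool, called after "Request:" by a JSON object that holds its "fn" and its "kwargs", one argument or row to a line. arm_command: Moves the arm, as the interface text tells. Shift numbers are shares of 5 cm and turn numbers shares of 30 degrees, none past 1 either way. Its arguments: {"type":"object","properties":{"increments":{"type":"array","items":{"type":"array"}},"force":{"type":"number"}},"required":["increments"]}

```bash
ls; mkdir -p pics
cat > h.py <<'E'
import numpy as np, cv2
from cell import observe, snapshot, finish_job
from scipy.spatial.transform import Rotation as R
def rot(q): return R.from_quat([q[1],q[2],q[3],q[0]])
def world(s, tcp=None):
    """HxWx3 world points"""
    K=np.array(s["camera_matrix"]);d=np.array(s["distortion"],float)
    z=s["range_z"];h,w=z.shape
    u,v=np.meshgrid(np.arange(w),np.arange(h))
    p=cv2.undistortPoints(np.stack([u,v],-1).reshape(-1,1,2).astype(np.float64),K,d).reshape(h,w,2)
    c=np.dstack([p[...,0]*z,p[...,1]*z,z])
    if "hand_eye" in s:
        H=np.array(s["hand_eye"]); c=c@H[:3,:3].T+H[:3,3]
        return c@rot(tcp["eef_rot"]).as_matrix().T+np.array(tcp["tcp_pos"])
    a=np.array(s["attitude"]); M=a if a.shape==(3,3) else rot(a).as_matrix()
    return c@M.T+np.array(s["origin"])
E
python3 - <<'E'
from h import *
import pickle
o=observe();print(o)
for n in ["scene","side","wrist"]:
    s=snapshot(n); cv2.imwrite(f"pics/{n}0.png",s["frame"][...,::-1]); print(n,{k:v for k,v in s.items() if k not in("frame","range_z")})
    pickle.dump((o,s),open(n+"0.pkl","wb"))
E
```

```text
pics
{'clock': 0.0, 'joint_positions': array([ 1.21888196e+00,  3.59508208e-01,  1.51142938e+00,  9.85298752e-06,
        1.27251915e+00, -1.15119140e-01]), 'qd': array([ 5.12149594e-05,  4.87538862e-04, -1.06135822e-03, -1.66940164e-03,
       -1.97583934e-03, -6.41375019e-04]), 'joint_efforts': array([-1.03258390e-04, -5.27618337e+01, -2.78624135e+01, -1.58329976e-04,
        1.33716545e-02,  1.69900215e-05]), 'tcp_pos': array([0.14053098, 0.58260697, 0.23045285]), 'eef_rot': array([-0.70151564,  0.70279643, -0.08368102,  0.08336953]), 'ft_force': array([ 0.64278163,  0.81185409, -0.04919663]), 'moment': array([-0.00180075, -0.00220788, -0.00954632]), 'width': 0.08541939806256288}
scene {'camera_matrix': array([[559.33078864,   0.        , 313.24429086],
       [  0.        , 559.33078864, 236.82033707],
       [  0.        ,   0.        ,   1.        ]]), 'distortion': array([0.05606482, 0.        , 0.        , 0.        , 0.        ]), 'origin': array([ 0.03321932, -1.01425399,  0.74847349]), 'attitude': array([-0.44654514,  0.84850359, -0.24816617,  0.13803129])}
side {'camera_m
[... 302 characters left out ...]
903]), 'attitude': array([-0.26164615,  0.96445641, -0.03682932,  0.00295329])}
wrist {'camera_matrix': array([[369.68511523,   0.        , 312.40087271],
       [  0.        , 369.68511523, 241.49887521],
       [  0.        ,   0.        ,   1.        ]]), 'distortion': array([-0.01143692,  0.        ,  0.        ,  0.        ,  0.        ]), 'hand_eye': array([[ 6.46341217e-05,  9.53211273e-01,  3.02304920e-01,
        -7.77916755e-02],
       [-8.87344276e-04, -3.02304747e-01,  9.53210917e-01,
        -1.42426762e-01],
       [ 9.99999604e-01, -3.29858491e-04,  8.26287366e-04,
         3.81818774e-04],
       [ 0.00000000e+00,  0.00000000e+00,  0.00000000e+00,
         1.00000000e+00]])}
```

View pics/scene0.png

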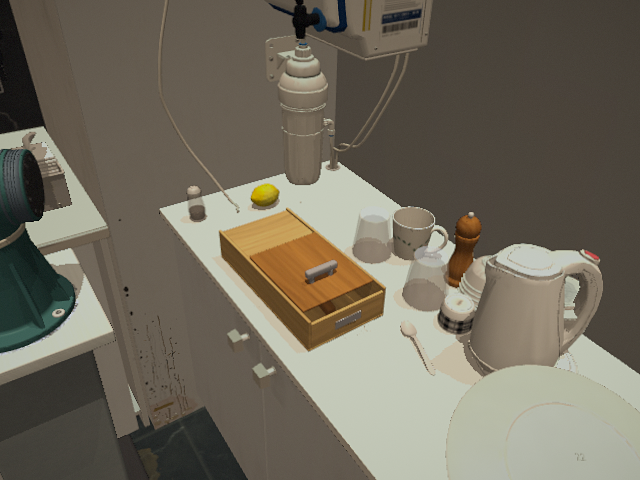

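View pics/side0.png

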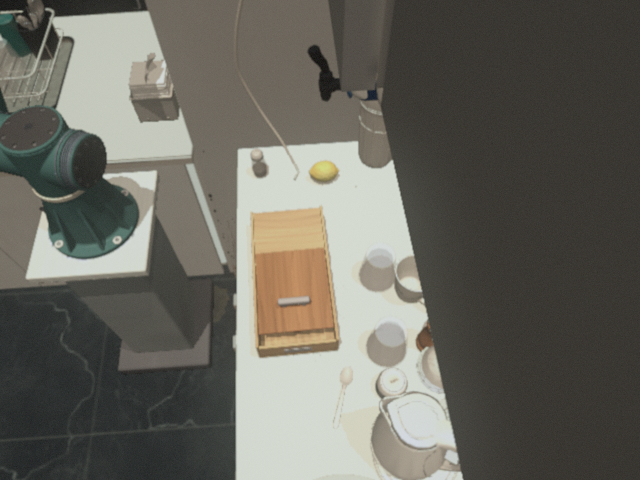

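View pics/wrist0.png

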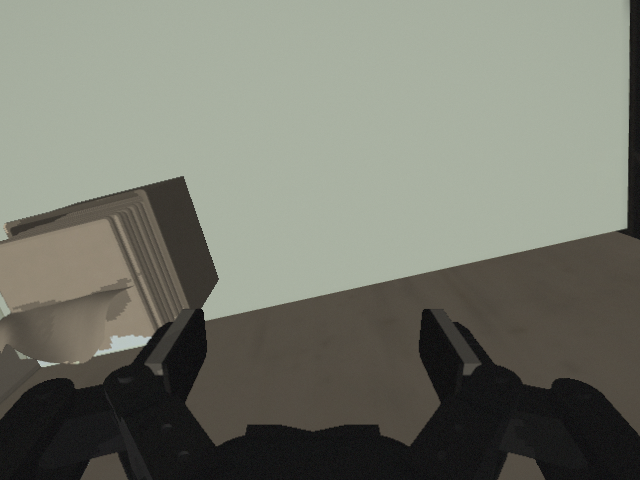

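The scene view shows the box (corners ≈(220,235), (290,210), (383,288), (308,345)), the cover handle ≈(321,271), shaker (195,203), lemon (265,195), tumblers (372,235) and (427,278), and spoon (417,345). The cover is slightly open. I'll fit the box next.

```bash
cat > fit.py <<'E'
from h import *
import pickle
for n in ["scene","side"]:
    o,s=pickle.load(open(n+"0.pkl","rb")); W=world(s); Z=W[...,2]; f=s["frame"].astype(int)
    reg=(W[...,0]>0.3)&(W[...,0]<0.85)&(W[...,1]>-0.4)&(W[...,1]<0.4)&(s["range_z"]>0)
    print(n,"table z",np.median(Z[reg&(abs(Z)<0.02)]))
    sat=f.max(-1)-f.min(-1)
    wood=reg&(sat>35)&(f[...,0]>f[...,2])
    box=wood&(Z>0.055)&(Z<0.08)
    num,lab,st,_=cv2.connectedComponentsWithStats(box.astype(np.uint8)); k=1+np.argmax(st[1:,4]); box=lab==k
    P=W[box]; 
    print("n",len(P),"z pct",np.percentile(P[:,2],[5,25,50,75,95]))
    r=cv2.minAreaRect((P[:,:2]*1000).astype(np.float32)); print("rect",r)
    h=reg&(Z>0.096)&(Z<0.108)
    num,lab,st,_=cv2.connectedComponentsWithStats(h.astype(np.uint8))
    for i in range(1,num):
        if st[i,4]>20:
            Q=W[lab==i]; print("z100 blob",st[i],Q.mean(0),cv2.minAreaRect((Q[:,:2]*1000).astype(np.float32)))
    # other objects
    ob=reg&(Z>0.006)&(Z<0.2)
    num,lab,st,_=cv2.connectedComponentsWithStats(ob.astype(np.uint8))
    for i in range(1,num):
        if st[i,4]>60:
            Q=W[lab==i]; print("obj",st[i],np.percentile(Q,2,axis=0).round(3),np.percentile(Q,98,axis=0).round(3))
E
python3 fit.py
```

```text
scene table z 0.0010697635521360604
n 8305 z pct [0.06475071 0.06861702 0.07323506 0.07466039 0.07611291]
rect ((512.470458984375, -226.7734375), (180.29965209960938, 349.7161865234375), 1.0981898307800293)
z100 blob [199 138  84  25 357] [0.6153892  0.22049197 0.10207372] ((621.5073852539062, 220.0107421875), (13.609670639038086, 246.93650817871094), 89.85150146484375)
z100 blob [284 147  39  12 161] [0.74223459 0.11309947 0.10203607] ((748.6849975585938, 119.29806518554688), (47.07264709472656, 101.78411865234375), 62.34432601928711)
z100 blob [120 160  78  23 342] [0.39158377 0.22054397 0.10199077] ((395.9792785644531, 219.2818145751953), (191.64051818847656, 15.199124336242676), 0.4304628372192383)
z100 blob [359 206  31  20 480] [ 0.71390425 -0.22412486  0.10319742] ((717.794677734375, -220.71519470214844), (67.82193756103516, 66.26466369628906), 23.495586395263672)
z100 blob [413 246  30  17 249] [ 0.70977715 -0.38793362  0.10554506] ((712.021240234375, -385.02801513671875), (68.81913757324219, 29.799531936645508), 0.2132992446422577)
z100 blob [305 260  33  17 230] [ 0.5125528
[... 1682 characters left out ...]
40039), 0.7419176697731018)
z100 blob [374 316  33  16 340] [ 0.71188238 -0.3869827   0.10506993] ((712.2745361328125, -384.3561096191406), (31.138275146484375, 67.05858612060547), 89.82323455810547)
obj [ 196   88  196   92 9472] [0.31  0.096 0.011] [0.77  0.225 0.196]
obj [250 149  17  29 380] [0.421 0.1   0.01 ] [0.458 0.131 0.089]
obj [309 161  30  22 481] [0.577 0.062 0.02 ] [0.648 0.106 0.059]
obj [ 250  206   89  141 9615] [ 0.427 -0.376  0.056] [ 0.599 -0.062  0.097]
obj [ 358  243   66   61 2415] [ 0.678 -0.307  0.007] [ 0.809 -0.197  0.105]
obj [366 316  41  31 421] [ 0.671 -0.4    0.021] [ 0.742 -0.371  0.109]
obj [416 326  12  17  73] [ 0.782 -0.4    0.013] [ 0.795 -0.38   0.083]
```

```bash
cat > occ.py <<'E'
from h import *
import pickle
pts=[]
for n in ["scene","side","wrist"]:
    o,s=pickle.load(open(n+"0.pkl","rb")); W=world(s,o); pts.append(W[(s["range_z"]>0)])
    print(n,s["range_z"].min(),s["range_z"].max())
P=np.concatenate(pts)
# top-down map: max z per 4cm cell
xs=np.arange(-0.4,1.1,0.05); ys=np.arange(1.2,-0.6,-0.05)
print("      "+" ".join(f"{x*100:4.0f}" for x in xs))
for y in ys:
    row=[]
    for x in xs:
        m=(P[:,0]>=x)&(P[:,0]<x+.05)&(P[:,1]>=y)&(P[:,1]<y+.05)&(P[:,2]>-0.05)
        row.append(f"{P[m,2].max()*100:4.0f}" if m.sum()>3 else "   .")
    print(f"{y*100:5.0f} "+" ".join(row))
E
python3 occ.py
```

```text
scene 0.0 1.902736
side 0.0 2.3349118
wrist 0.0 0.9278715
       -40  -35  -30  -25  -20  -15  -10   -5   -0    5   10   15   20   25   30   35   40   45   50   55   60   65   70   75   80   85   90   95  100  105
  120    .    .    .    .    .    .    .    .    .    .    .    .    .    .    .    .    .    .    .    .    .    .    .    .    .    .    .    .    .    .
  115    .    .    .    .    .    .    .    .    .    .    .    .    .    .    .    .    .    .    .    .    .    .    .    .    .    .    .    .    .    .
  110    .    .    .    .    .    .    .    .    .    .    .    .    .    .    .    .    .    .    .    .    .    .    .    .    .    .    .    .    .    .
  105    .    .    .    .    .    .    .    .    .    .    .    .    .    .    .    .    .    .    .    .    .    .    .    .    .    .    .    .    .    .
  100    .    .    .    .    .    .    .    .    .    .    .    .    .    .    .    .    .    .    .    .    .    .    .    .    .    .    .    .    .    .
   95    .    .    .    .    .    .    .    .    .    .    .    .    .    .    .    .    .    .    .    . 
[... 4029 characters left out ...]
.    1    8   11   11    8    8    1    1   10   10   32   54    .    .    .
  -40    .    .    .    .    .    .    .    .    .    .    .    .    .    .    .    1    8    8    8    8    8   11   11   16   17   31   55    .    .    .
  -45    .    .    .    .    .    .    .    .    .    .    .    .    .    .    .    1    8    7    7    8    7   11   11   16   17   37   56    .    .    .
  -50    .    .    .    .    .    .    .    .    .    .    .    .    .    .    .    1    1    1    1   90    1    6    6    8    9   42   56    .    .    .
  -55    .    .    .    .    .    .    .    .    .    .    .    .    .    .    .    1    1    1    1   94    1    6    6   11    7   39   57    .    .    .
```

```bash
cat > occ2.py <<'E'
from h import *
import pickle
pts=[]
for n in ["scene","side","wrist"]:
    o,s=pickle.load(open(n+"0.pkl","rb")); W=world(s,o); P=W[(s["range_z"]>0)]
    m=(P[:,1]>0.3)&(P[:,1]<0.9)&(P[:,0]>0.15)&(P[:,0]<0.4)&(P[:,2]>0.02)
    h,e=np.histogram(P[m,0],bins=np.arange(.15,.4,.01)); print(n,"wall x",dict((round(a,2),b) for a,b in zip(e,h) if b>20))
    m=(P[:,1]>0.1)&(P[:,1]<0.4)&(P[:,0]>0.1)&(P[:,0]<0.5)&(P[:,2]>0.25)
    h,e=np.histogram(P[m,1],bins=np.arange(.1,.4,.01)); print(n,"wall y",dict((round(a,2),b) for a,b in zip(e,h) if b>20))
    m=(P[:,1]>0.15)&(P[:,1]<0.22)&(P[:,0]>0.1)&(P[:,0]<0.4)&(P[:,2]>0.02)
    if m.any(): print("corner min x",np.percentile(P[m,0],[0,1,5]), "zmax",P[m,2].max())
    pts.append(P)
print(rot(o["eef_rot"]).as_matrix().round(3))
P=np.concatenate(pts)
for z0 in np.arange(0,1.2,.1):
    m=(P[:,2]>z0)&(P[:,2]<z0+.1)&(np.hypot(P[:,0],P[:,1])<1.0)&(P[:,0]>.2)
    Q=P[m]
    if len(Q): print(round(z0,1),len(Q),Q[:,:2].min(0),Q[:,:2].max(0),"min r",np.hypot(Q[:,0],Q[:,1]).min())
E
python3 occ2.py
```

```text
scene wall x {np.float64(0.15): np.int64(428), np.float64(0.16): np.int64(412), np.float64(0.17): np.int64(386), np.float64(0.18): np.int64(342), np.float64(0.19): np.int64(292), np.float64(0.2): np.int64(177), np.float64(0.21): np.int64(160), np.float64(0.22): np.int64(212), np.float64(0.23): np.int64(224), np.float64(0.24): np.int64(2140), np.float64(0.25): np.int64(3759)}
scene wall y {np.float64(0.18): np.int64(77), np.float64(0.19): np.int64(306), np.float64(0.21): np.int64(5182), np.float64(0.22): np.int64(8200), np.float64(0.23): np.int64(118), np.float64(0.24): np.int64(116), np.float64(0.25): np.int64(104), np.float64(0.26): np.int64(108), np.float64(0.27): np.int64(109), np.float64(0.28): np.int64(89), np.float64(0.29): np.int64(96), np.float64(0.3): np.int64(99), np.float64(0.31): np.int64(91), np.float64(0.32): np.int64(90), np.float64(0.33): np.int64(83), np.float64(0.34): np.int64(90), np.float64(0.35): np.int64(82), np.float64(0.36): np.int64(86), np.float64(0.37): np.int64(72), np.float64(0.38): np.int64(79), np.float64(0.39): np.int64(75)}
corner min x [0.24938605 0.
[... 851 characters left out ...]
0.28204424618435575
0.1 64547 [ 0.20001186 -0.76581152] [0.92107393 0.91414137] min r 0.3309961456171711
0.2 35086 [ 0.2000261 -0.6586217] [0.92158155 0.91333601] min r 0.3319975143850471
0.3 28095 [ 0.20686482 -0.43223244] [0.91993894 0.91480168] min r 0.3307607793898582
0.4 27032 [ 0.24792438 -0.43168185] [0.91500478 0.76764415] min r 0.32992200701852525
0.5 4714 [ 0.25013908 -0.4236231 ] [0.9157165  0.22434861] min r 0.3333438791063573
0.8 1843 [ 0.56647316 -0.75145389] [ 0.59020383 -0.49089967] min r 0.7497486306133466
0.9 75685 [ 0.56631283 -0.76082986] [ 0.59145061 -0.49301177] min r 0.7509804889319903
1.0 35246 [ 0.5874008 -0.754494 ] [ 0.59105806 -0.64948053] min r 0.8763136538298093
```

Request:
{"fn": "arm_command", "kwargs": {
  "increments": [
    [[0, -1, 0], [0, 0, 0], 0],
    [[0, -1, 0], [0, 0, 0], 0],
    [[0, -0.5, -0.8], [0, 0, 0], 0],
    [[0, 0, -1], [0, 0, 0], 0]
  ]
}}

```text
clock: 0.55
tcp_pos: [0.1208, 0.4985, 0.3603]
eef_rot: [0.705, -0.699, 0.083, -0.084]
ft_force: [-0.3, -0.3, 0.7]
width: 0.0852
```

```bash
python3 -c "
from h import *
o=observe();print(o['joint_positions'].round(4),o['tcp_pos'],o['eef_rot'],o['clock'])"
```

```text
[ 1.1983  0.1303  1.5038 -0.      1.4989 -0.1359] [0.12080247 0.49847787 0.36031683] [ 0.70510397 -0.69921414  0.08267795 -0.08421605] 0.55
```

Request:
{"fn": "arm_command", "kwargs": {
  "increments": [
    [[0, -0.6, -1], [0, 0, 0], 255],
    [[0, -0.5, -0.9], [0, 0, 0], 255],
    [[0, 0, -1], [0, 0, 0], 255],
    [[0, 0, -1], [0, 0, 0], 255],
    [[0, 0, -0.8], [0, 0, 0], 255]
  ]
}}

```text
clock: 1.05
tcp_pos: [0.0654, 0.2728, 0.406]
eef_rot: [-0.702, 0.702, -0.083, 0.083]
ft_force: [-0.3, -0.0, 0.2]
width: 0.0125
```

```bash
python3 -c "
from h import *
o=observe();print(o['joint_positions'].round(4),o['tcp_pos'],o['eef_rot'],o['clock'],o['qd'].round(2))"
```

```text
[ 1.0876e+00 -2.8090e-01  1.7666e+00 -2.0000e-04  1.6563e+00 -2.4680e-01] [0.0654429  0.27282088 0.40600332] [-0.70199295  0.70234752 -0.08338441  0.08343196] 1.05 [-0.31 -0.71  0.47 -0.    0.23 -0.31]
```

Request:
{"fn": "arm_command", "kwargs": {
  "increments": [
    [[0, 0, -0.8], [0, 0, 0], 255],
    [[0, 0, -0.5], [0, 0, 0], 255],
    [[0.64, 0, -0.05], [0, 0.286, 0], 255],
    [[0.64, 0, -0.05], [0, 0.286, 0], 255]
  ]
}}

```text
clock: 1.45
tcp_pos: [0.1101, 0.1874, 0.4064]
eef_rot: [0.682, -0.681, 0.188, -0.188]
ft_force: [0.0, 1.2, 0.1]
width: 0.0001
```

```bash
cat > st.py <<'E'
from h import *
o=observe();M=rot(o['eef_rot']).as_matrix();p=o['tcp_pos']
print('q',o['joint_positions'].round(3),'p',p.round(4),'r',np.hypot(p[0],p[1]).round(3),'az',np.arctan2(p[1],p[0]).round(3),'zaz',np.arctan2(M[1,2],M[0,2]).round(4),'t',o['clock'],'F',o['ft_force'].round(2),'w',round(o['width'],4))
print(M.round(3).tolist())
E
python3 st.py
```

```text
q [ 0.716 -0.403  1.832  0.     1.711 -0.316] p [0.1101 0.1874 0.4064] r 0.217 az 1.039 zaz 1.0327 t 1.45 F [0.01 1.25 0.07] w 0.0001
[[0.859, 0.002, 0.513], [-0.513, 0.002, 0.859], [0.0, -1.0, 0.002]]
```

Request:
{"fn": "arm_command", "kwargs": {
  "increments": [
    [[0.64, 0, -0.05], [0, 0.286, 0], 255],
    [[0.64, 0, -0.05], [0, 0.286, 0], 255],
    [[0.64, 0, -0.05], [0, 0.286, 0], 255],
    [[0.64, 0, -0.05], [0, 0.286, 0], 255],
    [[0.64, 0, -0.05], [0, 0.286, 0], 255]
  ]
}}

```text
clock: 1.95
tcp_pos: [0.2067, 0.0626, 0.4062]
eef_rot: [0.565, -0.565, 0.425, -0.426]
ft_force: [1.2, 0.4, -0.0]
width: -0.0002
```

```bash
python3 st.py
```

```text
q [-0.031 -0.405  1.833  0.     1.713 -0.311] p [0.2067 0.0626 0.4062] r 0.216 az 0.294 zaz 0.2797 t 1.95 F [ 1.23  0.4  -0.03] w -0.0002
[[0.276, 0.0, 0.961], [-0.961, 0.0, 0.276], [0.0, -1.0, 0.0]]
```

Request:
{"fn": "arm_command", "kwargs": {
  "increments": [
    [[0.8, 0, 0], [0, 0.246, 0], 255],
    [[0.9, 0, 0.1], [0, 0.246, 0], 255],
    [[0.8, 0, 0.5], [0, 0, 0], 255],
    [[0.8, 0, 0.6], [0, 0, 0], 255],
    [[0.8, 0, 0.6], [0, 0, 0], 255]
  ]
}}

```text
clock: 2.45
tcp_pos: [0.3196, -0.1305, 0.4063]
eef_rot: [0.511, -0.511, 0.489, -0.489]
ft_force: [-0.2, 0.3, 1.6]
width: 0.0002
```

```bash
python3 st.py
```

```text
q [-0.589 -0.166  1.686  0.     1.62  -0.632] p [ 0.3196 -0.1305  0.4063] r 0.345 az -0.388 zaz 0.0434 t 2.45 F [-0.17  0.31  1.6 ] w 0.0002
[[0.043, 0.001, 0.999], [-0.999, -0.0, 0.043], [0.0, -1.0, 0.001]]
```

Request:
{"fn": "arm_command", "kwargs": {
  "increments": [
    [[0.75, 0.2, 0.62], [0, 0.042, 0], 255],
    [[0.75, 0.3, 0.62], [0, 0, 0], 255],
    [[0.75, 0.4, 0.62], [0, 0, 0], 255],
    [[0.75, 0.4, 0.62], [0, 0, 0], 255],
    [[0.75, 0.4, 0.62], [0, 0, 0], 255]
  ]
}}

```text
clock: 2.95
tcp_pos: [0.4749, -0.3068, 0.3233]
eef_rot: [-0.506, 0.506, -0.494, 0.494]
ft_force: [0.6, 0.8, 0.3]
width: 0.0003
```

```bash
python3 st.py
```

```text
q [-0.696  0.239  1.454 -0.     1.449 -0.719] p [ 0.4749 -0.3068  0.3233] r 0.565 az -0.574 zaz 0.0233 t 2.95 F [0.59 0.76 0.25] w 0.0003
[[0.023, -0.001, 1.0], [-1.0, 0.0, 0.023], [-0.0, -1.0, -0.0]]
```

Request:
{"fn": "arm_command", "kwargs": {
  "increments": [
    [[0.6, 0.4, 0.6], [0, 0, 0], 255],
    [[0, 0.4, 0], [0, 0, 0], 255],
    [[0, 0, 0], [0, 0, 0], 255]
  ]
}}

```text
clock: 3.25
tcp_pos: [0.5034, -0.3339, 0.2804]
eef_rot: [-0.506, 0.506, -0.497, 0.491]
ft_force: [-1.2, 0.1, 0.5]
width: -0.0001
```

```bash
python3 st.py
cat > wl.py <<'E'
from h import *
import sys
n=sys.argv[1]
o=observe(); s=snapshot("wrist"); W=world(s,o); cv2.imwrite(f"pics/w{n}.png",s["frame"][...,::-1])
import pickle; pickle.dump((o,s),open(f"w{n}.pkl","wb"))
c=np.array([float(v) for v in (sys.argv[2:5] or [.5123,-.2265,.0215])])
B=W-[c[0],c[1],0]; ca,sa=np.cos(c[2]),np.sin(c[2])
B=np.dstack([B[...,0]*ca+B[...,1]*sa,-B[...,0]*sa+B[...,1]*ca,W[...,2]])
ok=s["range_z"]>0
inb=ok&(abs(B[...,0])<.07)&(abs(B[...,1])<.25)
h=inb&(B[...,2]>.096)&(B[...,2]<.107); 
num,lab,st,_=cv2.connectedComponentsWithStats(h.astype(np.uint8))
for i in range(1,num):
    if st[i,4]>100: Q=B[lab==i]; print("bar?",st[i],Q.mean(0).round(4),cv2.minAreaRect((Q[:,:2]*1000).astype(np.float32)))
h=inb&(B[...,2]>.009)&(B[...,2]<.045)
num,lab,st,_=cv2.connectedComponentsWithStats(h.astype(np.uint8))
for i in range(1,num):
    if st[i,4]>100: Q=B[lab==i]; print("inside",st[i],Q.mean(0).round(4),Q.min(0).round(3),Q.max(0).round(3),cv2.minAreaRect((Q[:,:2]*1000).astype(np.float32)))
E
python3 wl.py 1
```

```text
q [-0.7    0.33   1.429 -0.     1.39  -0.723] p [ 0.5034 -0.3339  0.2804] r 0.604 az -0.586 zaz 0.0231 t 3.25 F [-1.2   0.1   0.49] w -0.0001
[[0.023, -0.006, 1.0], [-1.0, 0.005, 0.023], [-0.005, -1.0, -0.006]]
bar? [ 288  186   79   16 1233] [ 0.0002 -0.0861  0.1014] ((0.30432891845703125, -86.40645599365234), (69.03034210205078, 13.169949531555176), 0.2940342128276825)
inside [ 261  251  128   12 1334] [ 0.0003 -0.1703  0.0276] [-0.07  -0.171  0.009] [ 0.07  -0.169  0.045] ((0.07244873046875, -170.31446838378906), (139.67950439453125, 1.7426228523254395), 0.2421514242887497)
```

View pics/w1.png

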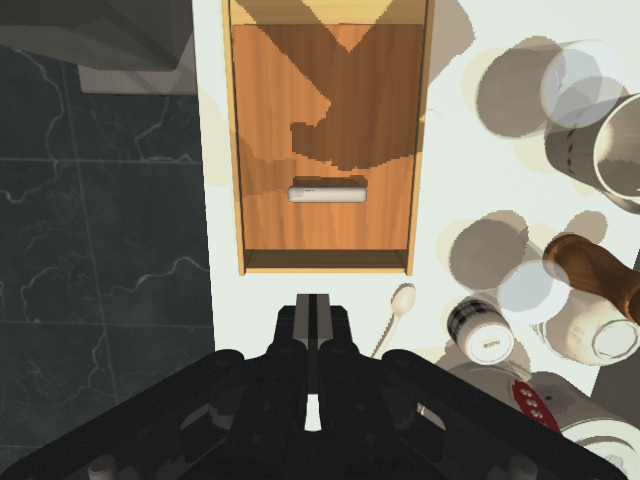

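The wrist view shows the bar at ≈(328,191), the mouth's front gap at row ≈260, and the spoon at (395,315), clear of the gripper. Everything agrees with the box fit to about 1 mm, and the yaw comes out ≈0.0255.

Request:
{"fn": "arm_command", "kwargs": {
  "increments": [
    [[0.29, 0.4, 0.23], [0, 0, 0], 255],
    [[0, 0.8, 0], [0, 0, 0], 255],
    [[0, 0.9, 0], [0, 0, 0], 255],
    [[0, 0.9, 0], [0, 0, 0], 255],
    [[0, 0.6, 0], [0, 0, 0], 255]
  ]
}}

```text
clock: 3.8
tcp_pos: [0.5157, -0.3478, 0.1038]
eef_rot: [-0.506, 0.506, -0.494, 0.494]
ft_force: [0.2, 0.8, 0.6]
width: -0.0001
```

```bash
python3 st.py
```

```text
q [-0.704  0.522  1.59  -0.     1.03  -0.728] p [ 0.5157 -0.3478  0.1038] r 0.622 az -0.593 zaz 0.024 t 3.8 F [0.25 0.8  0.57] w -0.0001
[[0.024, -0.001, 1.0], [-1.0, 0.001, 0.024], [-0.001, -1.0, -0.001]]
```

Request:
{"fn": "arm_command", "kwargs": {
  "increments": [
    [[0, 0.37, 0], [0, 0, 0], 255],
    [[0, 0, 0], [0, 0, 0], 255],
    [[-0.25, 0, 0], [0, 0, 0], 255],
    [[-0.2, 0, 0], [0, 0, 0], 255],
    [[-0.3, 0, 0], [0, 0, 0], 255]
  ]
}}

```text
clock: 4.3
tcp_pos: [0.5168, -0.3117, 0.0882]
eef_rot: [-0.506, 0.506, -0.493, 0.496]
ft_force: [0.1, -2.0, 1.1]
width: -0.0004
```

```bash
python3 st.py
```

```text
q [-6.57e-01  5.18e-01  1.65e+00 -1.00e-03  9.70e-01 -6.80e-01] p [ 0.5168 -0.3117  0.0882] r 0.604 az -0.543 zaz 0.0236 t 4.3 F [ 0.1  -1.98  1.06] w -0.0004
[[0.024, 0.003, 1.0], [-1.0, -0.003, 0.024], [0.003, -1.0, 0.003]]
```

Request:
{"fn": "arm_command", "kwargs": {
  "increments": [
    [[-0.4, 0.06, 0], [0, 0, 0], 255],
    [[-0.5, 0, 0], [0, 0, 0], 255],
    [[-0.5, 0, 0], [0, 0, 0], 255],
    [[-0.5, 0, 0], [0, 0, 0], 255],
    [[-0.4, 0, 0], [0, 0, 0], 255]
  ]
}}

```text
clock: 4.8
tcp_pos: [0.5131, -0.1939, 0.0837]
eef_rot: [0.506, -0.506, 0.493, -0.494]
ft_force: [1.9, -0.9, -0.1]
width: -0.0002
```

```bash
python3 st.py
```

```text
q [-0.487  0.463  1.776  0.     0.901 -0.512] p [ 0.5131 -0.1939  0.0837] r 0.548 az -0.361 zaz 0.0245 t 4.8 F [ 1.92 -0.91 -0.08] w -0.0002
[[0.025, 0.001, 1.0], [-1.0, -0.0, 0.025], [0.0, -1.0, 0.001]]
```

Request:
{"fn": "arm_command", "kwargs": {
  "increments": [
    [[-0.3, 0, 0], [0, 0, 0], 255],
    [[-0.2, 0, 0], [0, 0, 0], 255],
    [[-0.1, 0, 0], [0, 0, 0], 255],
    [[-0.06, 0, 0], [0, 0, 0], 255],
    [[0, 0, 0], [0, 0, 0], 255]
  ]
}}

```text
clock: 5.3
tcp_pos: [0.5119, -0.1633, 0.0829]
eef_rot: [-0.506, 0.506, -0.494, 0.494]
ft_force: [-0.2, -0.1, -0.0]
width: -0.0
```

```bash
python3 st.py
```

```text
q [-0.437  0.453  1.8    0.     0.889 -0.461] p [ 0.5119 -0.1633  0.0829] r 0.537 az -0.309 zaz 0.0234 t 5.3 F [-0.19 -0.1  -0.03] w -0.0
[[0.023, -0.001, 1.0], [-1.0, 0.0, 0.023], [-0.0, -1.0, -0.001]]
```

Request:
{"fn": "arm_command", "kwargs": {
  "increments": [
    [[-0.06, 0, 0], [0, 0, 0], 255],
    [[-0.06, 0, 0], [0, 0, 0], 255]
  ]
}}

```text
clock: 5.5
tcp_pos: [0.5121, -0.1604, 0.083]
eef_rot: [-0.505, 0.507, -0.493, 0.495]
ft_force: [-4.2, -21.2, -4.5]
width: 0.0002
```

Request:
{"fn": "arm_command", "kwargs": {
  "increments": [
    [[-0.06, 0, 0], [0, 0, 0], 255],
    [[0, 0, 0], [0, 0, 0], 255]
  ]
}}

```text
clock: 5.7
tcp_pos: [0.5122, -0.1604, 0.0831]
eef_rot: [-0.504, 0.509, -0.491, 0.496]
ft_force: [-3.9, -24.2, -5.6]
width: -0.0001
```

```bash
python3 st.py
```

```text
q [-0.426  0.45   1.804 -0.011  0.883 -0.445] p [ 0.5122 -0.1604  0.0831] r 0.537 az -0.304 zaz 0.0264 t 5.7 F [ -3.94 -24.19  -5.65] w -0.0001
[[0.026, 0.0, 1.0], [-1.0, -0.01, 0.026], [0.01, -1.0, -0.0]]
```

Request:
{"fn": "arm_command", "kwargs": {
  "increments": [
    [[0.5, 0, 0], [0, 0, 0], 255],
    [[0.7, -0.5, 0], [0, 0, 0], 200],
    [[0.9, -1, 0], [0, 0, 0], 0],
    [[0.9, -1, 0], [0, 0, 0], 0],
    [[0.4, -1, 0], [0, 0, 0], 0]
  ]
}}

```text
clock: 6.2
tcp_pos: [0.5144, -0.302, 0.2291]
eef_rot: [-0.505, 0.506, -0.495, 0.494]
ft_force: [-0.6, -0.4, -0.0]
width: 0.058
```

Request:
{"fn": "arm_command", "kwargs": {
  "increments": [
    [[0, 0, 0], [0, 0, 0], 0],
    [[0, 0, 0], [0, 0, 0], 0]
  ]
}}

```text
clock: 6.4
tcp_pos: [0.5159, -0.301, 0.23]
eef_rot: [0.506, -0.505, 0.494, -0.495]
ft_force: [-0.0, -0.6, -0.5]
width: 0.0845
```

```bash
python3 st.py; python3 wl.py 2 .5123 -.2265 .0255
```

```text
q [-0.644  0.355  1.52   0.     1.264 -0.666] p [ 0.5159 -0.301   0.23  ] r 0.597 az -0.528 zaz 0.0219 t 6.4 F [-0.02 -0.61 -0.51] w 0.0845
[[0.022, 0.002, 1.0], [-1.0, -0.001, 0.022], [0.001, -1.0, 0.002]]
bar? [256   0 107   7 639] [0.     0.0784 0.0998] ((0.0224609375, 78.51075744628906), (3.2462003231048584, 68.36894226074219), 89.69037628173828)
inside [ 301   95   37  165 3466] [ 0.0072 -0.0432  0.025 ] [-0.01  -0.126  0.016] [0.024 0.028 0.028] ((6.771664619445801, -48.77985382080078), (156.19921875, 20.054912567138672), 84.56414794921875)
inside [ 241  293  141   17 2156] [-1.000e-04 -1.704e-01  2.780e-02] [-0.07  -0.172  0.009] [ 0.07  -0.169  0.045] ((0.00681304931640625, -170.4654541015625), (2.336549758911133, 139.85537719726562), 89.84222412109375)
```

View pics/w2.png

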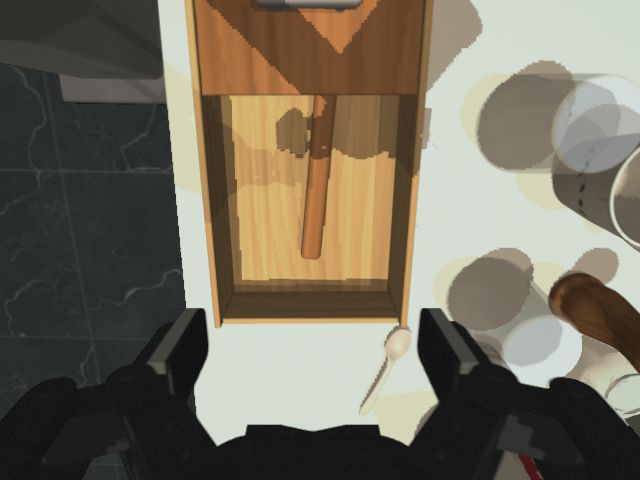

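The mouth is open and the bar is near the image top at the stop. The handle runs (318,95)→(311,258), so its free end is at box (−0.6, −126) mm, yawed −0.095 rad relative to the box. Next I align and descend.

Request:
{"fn": "arm_command", "kwargs": {
  "increments": [
    [[-0.56, 0, 0.1], [0, 0.175, 0], 0],
    [[0, 0.8, 0], [0, 0, 0], 0],
    [[0, 1, 0], [0, 0, 0], 0],
    [[0, 0.9, 0], [0, 0, 0], 0],
    [[0, 0.8, 0], [0, 0, 0], 0]
  ]
}}

```text
clock: 6.95
tcp_pos: [0.5175, -0.2692, 0.0501]
eef_rot: [0.483, -0.483, 0.518, -0.515]
ft_force: [0.7, -0.1, -0.8]
width: 0.0852
```

Request:
{"fn": "arm_command", "kwargs": {
  "increments": [
    [[0, 0, 0], [0, 0, 0], 0],
    [[0, 0, 0], [0, 0, 0], 0]
  ]
}}

```text
clock: 7.15
tcp_pos: [0.5185, -0.2703, 0.0527]
eef_rot: [0.483, -0.483, 0.518, -0.515]
ft_force: [0.1, 0.8, 0.7]
width: 0.0854
```

```bash
python3 st.py; python3 wl.py 3 .5123 -.2265 .0255
```

```text
q [-0.599  0.549  1.711  0.     0.886 -0.531] p [ 0.5185 -0.2703  0.0527] r 0.585 az -0.481 zaz -0.0675 t 7.15 F [0.1 0.8 0.7] w 0.0854
[[-0.067, -0.004, 0.998], [-0.998, 0.002, -0.067], [-0.002, -1.0, -0.004]]
bar? [ 118  347   64   51 1188] [-0.0394 -0.0319  0.1011] ((-44.0091667175293, -35.97347640991211), (19.66341781616211, 14.632136344909668), 84.67250061035156)
bar? [ 443  347   63   52 1159] [ 0.0507 -0.0403  0.101 ] ((54.0517578125, -45.2988395690918), (20.02307891845703, 14.268951416015625), 84.67655181884766)
inside [  297   152    44   267 10218] [ 0.0073 -0.0431  0.0251] [-0.01  -0.127  0.019] [0.023 0.021 0.028] ((6.446463584899902, -52.22694396972656), (148.7515411376953, 20.08124351501465), 84.55059051513672)
```

View pics/w3.png

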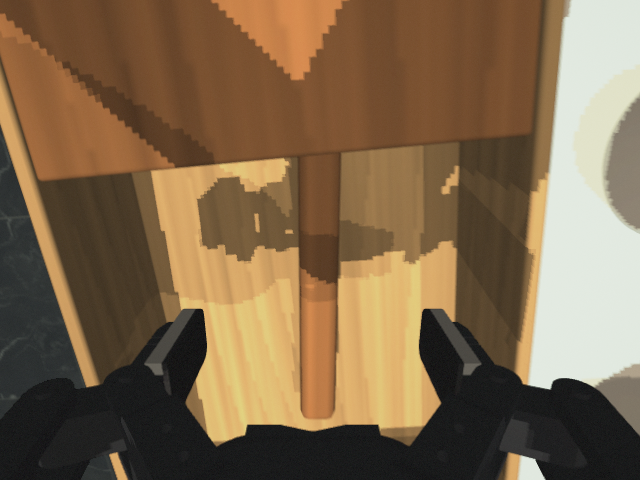

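The handle sits centred between the open fingers ((318, 300–410)), and the fingers are clear of both side walls. Descending and gripping.

Request:
{"fn": "arm_command", "kwargs": {
  "increments": [
    [[0.03, 0.4, 0.04], [0, 0, 0], 0],
    [[0, 0.3, 0], [0, 0, 0], 0],
    [[0, 0.15, 0], [0, 0, 0], 0],
    [[0, 0, 0], [0, 0, 0], 0],
    [[0, 0, 0], [0, 0, 0], 0]
  ]
}}

```text
clock: 7.7
tcp_pos: [0.5225, -0.2739, 0.0127]
eef_rot: [-0.483, 0.483, -0.516, 0.517]
ft_force: [-0.9, -0.8, -0.0]
width: 0.085
```

```bash
python3 st.py
```

```text
q [-0.6    0.611  1.726 -0.     0.802 -0.532] p [ 0.5225 -0.2739  0.0127] r 0.59 az -0.483 zaz -0.068 t 7.7 F [-0.9  -0.76 -0.03] w 0.085
[[-0.068, 0.002, 0.998], [-0.998, -0.001, -0.068], [0.001, -1.0, 0.002]]
```

Request:
{"fn": "arm_command", "kwargs": {
  "increments": [
    [[0, 0.09, 0], [0, 0, 0], 0],
    [[0, 0, 0], [0, 0, 0], 120],
    [[0, 0, 0], [0, 0, 0], 255],
    [[0, 0, 0], [0, 0, 0], 255],
    [[0, 0, 0], [0, 0, 0], 255]
  ],
  "force": 80
}}

```text
clock: 8.2
tcp_pos: [0.5218, -0.2735, 0.007]
eef_rot: [-0.483, 0.483, -0.517, 0.517]
ft_force: [0.0, 0.3, -0.2]
width: 0.0282
```

Request:
{"fn": "arm_command", "kwargs": {
  "increments": [
    [[0, 0, 0], [0, 0, 0], 255],
    [[0, 0, 0], [0, 0, 0], 255],
    [[0, 0, 0], [0, 0, 0], 255]
  ]
}}

```text
clock: 8.5
tcp_pos: [0.5219, -0.2735, 0.0072]
eef_rot: [-0.483, 0.483, -0.516, 0.517]
ft_force: [-0.6, 0.3, 5.0]
width: 0.0185
```

```bash
python3 st.py
```

```text
q [-0.6    0.619  1.729 -0.     0.792 -0.532] p [ 0.5219 -0.2735  0.0072] r 0.589 az -0.483 zaz -0.0679 t 8.5 F [-0.59  0.3   4.98] w 0.0185
[[-0.068, 0.0, 0.998], [-0.998, -0.0, -0.068], [0.0, -1.0, 0.001]]
```

Request:
{"fn": "arm_command", "kwargs": {
  "increments": [
    [[0, -0.05, 0], [0, 0, 0], 255],
    [[-0.006, -0.19, 0], [0, 0, -0.09], 255],
    [[-0.006, -0.19, 0], [0, 0, -0.09], 255],
    [[-0.006, -0.19, 0], [0, 0, -0.09], 255]
  ]
}}

```text
clock: 8.9
tcp_pos: [0.5214, -0.2713, 0.0377]
eef_rot: [-0.444, 0.518, -0.481, 0.55]
ft_force: [0.4, -0.3, -0.7]
width: 0.0183
```

```bash
python3 st.py
```

```text
q [-0.515  0.559  1.763 -0.187  0.767 -0.316] p [ 0.5214 -0.2713  0.0377] r 0.588 az -0.48 zaz -0.0687 t 8.9 F [ 0.43 -0.32 -0.67] w 0.0183
[[-0.068, -0.01, 0.998], [-0.987, -0.142, -0.069], [0.142, -0.99, -0.001]]
```

Request:
{"fn": "arm_command", "kwargs": {
  "increments": [
    [[-0.006, -0.2, 0], [0, 0, -0.095], 255],
    [[0, 0, 0], [0, 0, 0], 255]
  ]
}}

```text
clock: 9.1
tcp_pos: [0.5221, -0.2683, 0.0482]
eef_rot: [-0.432, 0.53, -0.468, 0.56]
ft_force: [0.2, -0.4, -1.8]
width: 0.018
```

```bash
python3 st.py
cat > sp.py <<'E'
# spatula axis/height seen by wrist, in tool frame: handle top points
from h import *
import sys,pickle
n=sys.argv[1]; o=observe(); s=snapshot("wrist"); cv2.imwrite(f"pics/w{n}.png",s["frame"][...,::-1])
W=world(s,o); M=rot(o['eef_rot']).as_matrix(); T=(W-o['tcp_pos'])@M
ok=(s["range_z"]>0)&(abs(T[...,2])<.008)&(T[...,0]>-.2)&(T[...,0]<.1)&(T[...,1]>-.06)&(T[...,1]<.03)
for x0 in np.arange(-.2,.1,.02):
    m=ok&(T[...,0]>x0)&(T[...,0]<x0+.02)
    if m.sum()>15: print(f"x {x0:.2f} n {m.sum()} top y(tool) {np.median(T[m][:,1]):.4f} world z {np.median(W[m][:,2]):.4f} min z {W[m][:,2].min():.3f} box y {np.median(W[m][:,1])+.2265:.3f}")
E
python3 sp.py 4
```

```text
q [-0.481  0.542  1.773 -0.255  0.765 -0.237] p [ 0.5221 -0.2683  0.0482] r 0.587 az -0.475 zaz -0.0659 t 9.1 F [ 0.19 -0.36 -1.83] w 0.018
[[-0.065, -0.012, 0.998], [-0.98, -0.19, -0.066], [0.191, -0.982, 0.0]]
x -0.12 n 1816 top y(tool) -0.0456 world z 0.0733 min z 0.071 box y 0.067
x -0.10 n 5859 top y(tool) -0.0433 world z 0.0733 min z 0.071 box y 0.055
x -0.08 n 4091 top y(tool) -0.0394 world z 0.0733 min z 0.071 box y 0.035
x -0.06 n 2363 top y(tool) -0.0184 world z 0.0568 min z 0.053 box y 0.010
x -0.04 n 2294 top y(tool) -0.0184 world z 0.0605 min z 0.057 box y -0.009
x -0.02 n 1987 top y(tool) -0.0184 world z 0.0643 min z 0.060 box y -0.028
x -0.00 n 1771 top y(tool) -0.0185 world z 0.0681 min z 0.065 box y -0.048
x 0.02 n 1538 top y(tool) -0.0185 world z 0.0719 min z 0.068 box y -0.067
x 0.04 n 279 top y(tool) -0.0184 world z 0.0742 min z 0.072 box y -0.079
```

View pics/w4.png

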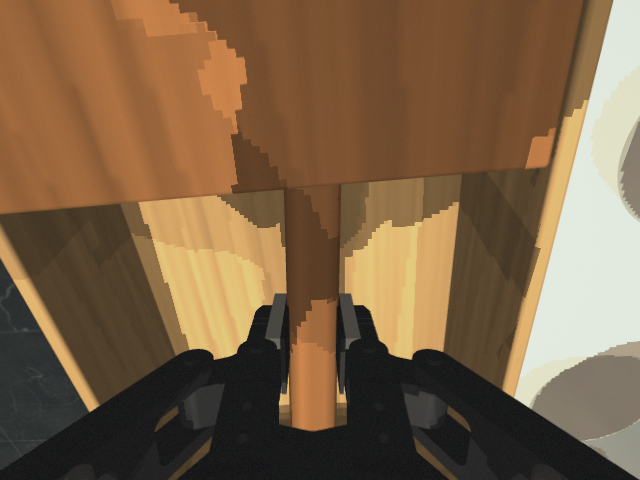

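The spatula follows the gripper rigidly: its top stays parallel to the tool at −18.4 mm. It is ~8 mm clear under the board edge. Now drawing it out.

Request:
{"fn": "arm_command", "kwargs": {
  "increments": [
    [[0.3, 0, 0], [0, 0, 0], 255],
    [[0.4, 0, 0], [0, 0, 0], 255],
    [[0.3, -0.17, 0], [0, 0, -0.083], 255],
    [[0.3, -0.17, 0], [0, 0, -0.083], 255],
    [[0, 0, 0], [0, 0, 0], 255]
  ]
}}

```text
clock: 9.65
tcp_pos: [0.5183, -0.332, 0.078]
eef_rot: [-0.406, 0.549, -0.444, 0.58]
ft_force: [0.6, 0.8, -0.4]
width: 0.018
```

```bash
python3 st.py; python3 sp.py 5
```

```text
q [-0.533  0.519  1.735 -0.353  0.79  -0.225] p [ 0.5183 -0.332   0.078 ] r 0.615 az -0.57 zaz -0.0692 t 9.65 F [ 0.61  0.81 -0.39] w 0.018
[[-0.067, -0.018, 0.998], [-0.959, -0.275, -0.069], [0.276, -0.961, 0.002]]
x -0.12 n 2689 top y(tool) -0.0065 world z 0.0544 min z 0.049 box y 0.000
x -0.10 n 2854 top y(tool) -0.0068 world z 0.0593 min z 0.054 box y -0.017
x -0.08 n 3065 top y(tool) -0.0185 world z 0.0763 min z 0.071 box y -0.033
x -0.06 n 2636 top y(tool) -0.0185 world z 0.0818 min z 0.077 box y -0.052
x -0.04 n 2291 top y(tool) -0.0185 world z 0.0874 min z 0.083 box y -0.071
x -0.02 n 2007 top y(tool) -0.0185 world z 0.0929 min z 0.088 box y -0.090
x -0.00 n 1767 top y(tool) -0.0185 world z 0.0985 min z 0.094 box y -0.110
x 0.02 n 1540 top y(tool) -0.0186 world z 0.1040 min z 0.099 box y -0.129
x 0.04 n 278 top y(tool) -0.0184 world z 0.1073 min z 0.105 box y -0.141
```

View pics/w5.png

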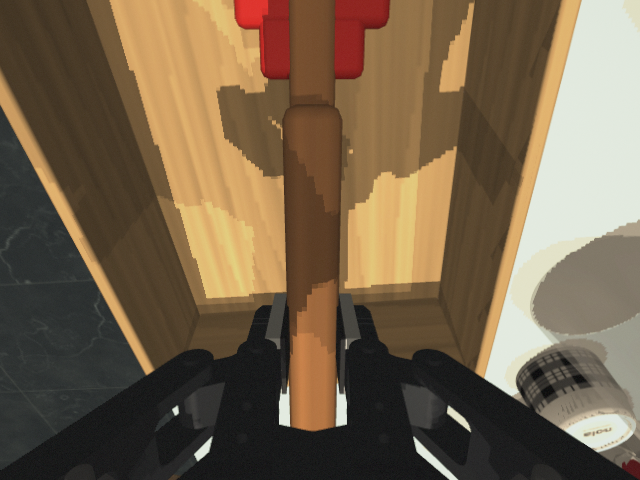

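Request:
{"fn": "arm_command", "kwargs": {
  "increments": [
    [[0.5, 0, 0], [0, 0, 0], 255],
    [[0.5, 0, 0], [0, 0, 0], 255],
    [[0.5, 0, 0], [0, 0, 0], 255],
    [[0.5, 0, 0], [0, 0, 0], 255],
    [[0.2, 0, 0], [0, 0, 0], 255]
  ]
}}

```text
clock: 10.2
tcp_pos: [0.5105, -0.4374, 0.1074]
eef_rot: [-0.406, 0.549, -0.445, 0.579]
ft_force: [0.7, -0.2, -1.6]
width: 0.0183
```

```bash
python3 st.py; python3 sp.py 6
```

```text
q [-0.687  0.528  1.612 -0.299  0.859 -0.438] p [ 0.5105 -0.4374  0.1074] r 0.672 az -0.708 zaz -0.0697 t 10.2 F [ 0.71 -0.23 -1.63] w 0.0183
[[-0.067, -0.018, 0.998], [-0.959, -0.273, -0.07], [0.274, -0.962, 0.001]]
x -0.12 n 2691 top y(tool) -0.0064 world z 0.0838 min z 0.078 box y -0.105
x -0.10 n 2848 top y(tool) -0.0068 world z 0.0888 min z 0.083 box y -0.122
x -0.08 n 3045 top y(tool) -0.0184 world z 0.1058 min z 0.101 box y -0.138
x -0.06 n 2641 top y(tool) -0.0185 world z 0.1114 min z 0.107 box y -0.158
x -0.04 n 2292 top y(tool) -0.0185 world z 0.1168 min z 0.113 box y -0.177
x -0.02 n 2011 top y(tool) -0.0185 world z 0.1223 min z 0.118 box y -0.196
x -0.00 n 1763 top y(tool) -0.0185 world z 0.1278 min z 0.124 box y -0.215
x 0.02 n 1555 top y(tool) -0.0185 world z 0.1333 min z 0.129 box y -0.234
x 0.04 n 274 top y(tool) -0.0184 world z 0.1366 min z 0.135 box y -0.246
```

View pics/w6.png

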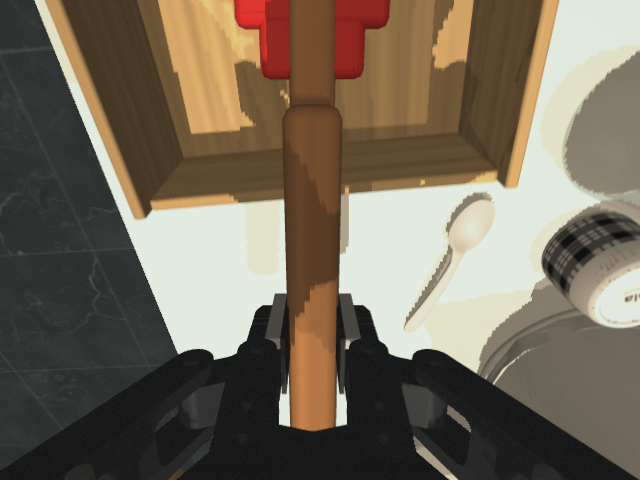

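Request:
{"fn": "arm_command", "kwargs": {
  "increments": [
    [[0.25, -0.86, 0], [0, 0, 0], 255],
    [[0.25, -0.86, 0], [0, 0, 0], 255],
    [[0.25, -0.86, 0], [0, 0, 0], 255],
    [[0, -0.3, 0], [0, 0, 0.26], 255],
    [[0, 0, 0], [0, 0, 0.27], 255]
  ]
}}

```text
clock: 10.75
tcp_pos: [0.5136, -0.4294, 0.2606]
eef_rot: [-0.486, 0.482, -0.514, 0.517]
ft_force: [-0.3, -1.0, -1.2]
width: 0.0183
```

Request:
{"fn": "arm_command", "kwargs": {
  "increments": [
    [[0, 0, 0], [0, 0, 0], 255],
    [[0, 0, 0], [0, 0, 0], 255],
    [[0, 0, 0], [0, 0, 0], 255]
  ]
}}

```text
clock: 11.05
tcp_pos: [0.5103, -0.4297, 0.2545]
eef_rot: [0.482, -0.483, 0.517, -0.516]
ft_force: [0.5, 0.7, -1.1]
width: 0.0179
```

```bash
python3 st.py; python3 sp.py 7
python3 - <<'E'
from h import *
for n in ["scene","side"]:
    s=snapshot(n); cv2.imwrite(f"pics/{n}9.png",s["frame"][...,::-1])
    W=world(s); f=s["frame"].astype(int); B=W-[.5123,-.2265,0]; c,sn=np.cos(.0255),np.sin(.0255)
    bx=B[...,0]*c+B[...,1]*sn; by=-B[...,0]*sn+B[...,1]*c; ok=s["range_z"]>0
    h=ok&(abs(bx)<.05)&(by>.03)&(by<.14)&(W[...,2]>.097)&(W[...,2]<.107)
    print(n,"bar",bx[h].mean(),by[h].mean(),h.sum())
    red=ok&(f[...,0]>90)&(f[...,1]<50)&(f[...,2]<50)&(abs(bx)<.08)&(by<.1)&(by>-.4); print("red z",np.percentile(W[red][:,2],[1,50,99]) if red.any() else 0, by[red].max() if red.any() else 0)
E
```

```text
q [-0.803  0.439  1.322 -0.002  1.382 -0.735] p [ 0.5103 -0.4297  0.2545] r 0.667 az -0.7 zaz -0.0674 t 11.05 F [ 0.52  0.69 -1.06] w 0.0179
[[-0.067, -0.003, 0.998], [-0.998, 0.0, -0.067], [-0.0, -1.0, -0.003]]
x -0.12 n 2690 top y(tool) -0.0063 world z 0.2608 min z 0.257 box y -0.095
x -0.10 n 2849 top y(tool) -0.0066 world z 0.2611 min z 0.256 box y -0.113
x -0.08 n 3044 top y(tool) -0.0183 world z 0.2728 min z 0.270 box y -0.133
x -0.06 n 2630 top y(tool) -0.0183 world z 0.2728 min z 0.270 box y -0.153
x -0.04 n 2289 top y(tool) -0.0184 world z 0.2728 min z 0.270 box y -0.173
x -0.02 n 2008 top y(tool) -0.0183 world z 0.2727 min z 0.270 box y -0.193
x -0.00 n 1762 top y(tool) -0.0184 world z 0.2728 min z 0.271 box y -0.213
x 0.02 n 1547 top y(tool) -0.0184 world z 0.2729 min z 0.270 box y -0.233
x 0.04 n 281 top y(tool) -0.0182 world z 0.2727 min z 0.271 box y -0.245
scene bar -0.0008413422219585696 0.08072783218109146 162
red z [0.25470776 0.26002546 0.26227965] -0.006964226513677189
side bar nan nan 0
red z 0 0<stdin>:7: RuntimeWarning: Mean of empty slice.
  ret = ret.dtype.type(ret / rcount)
```

View pics/scene9.png

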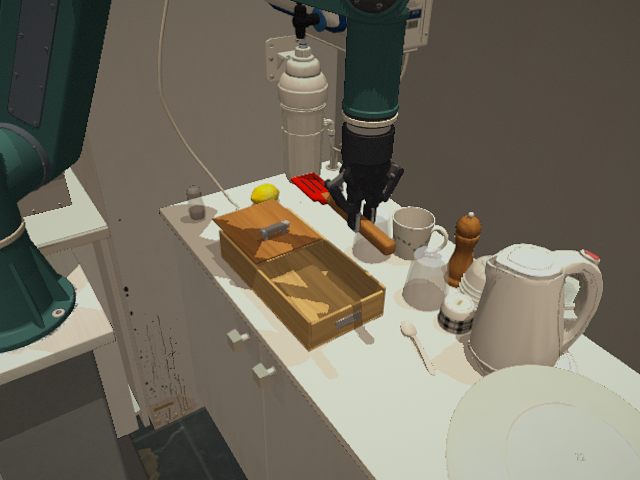

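View pics/side9.png

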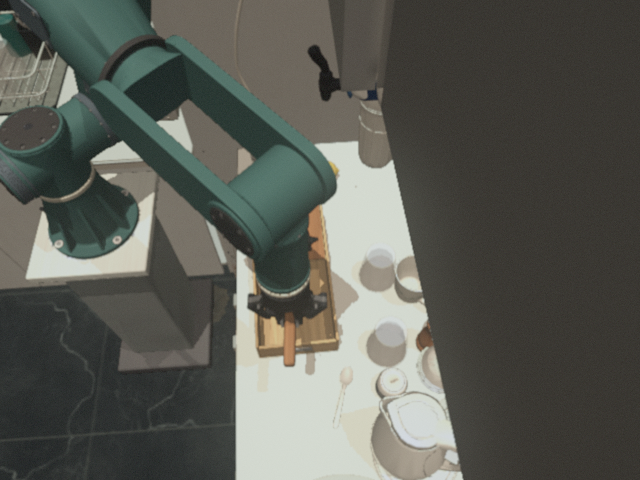

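Scene view: the spatula is held level above the box (blade (310,187), handle end (385,245)), and the cover is open with its bar at (274,229). The bystanders are in the same places as before. I'll check the cover's exact travel and stillness before handing in.

```bash
python3 - <<'E'
from h import *
import pickle
o0,s0=pickle.load(open("scene0.pkl","rb")); s=snapshot("scene"); 
for nm,ss in (("start",s0),("now",s)):
    W=world(ss); B=W-[.5123,-.2265,0]; c,sn=np.cos(.0255),np.sin(.0255)
    bx=B[...,0]*c+B[...,1]*sn; by=-B[...,0]*sn+B[...,1]*c
    h=(ss["range_z"]>0)&(abs(bx)<.045)&(abs(by)<.14)&(W[...,2]>.1005)&(W[...,2]<.107)
    r=cv2.minAreaRect(np.stack([bx[h],by[h]],-1).astype(np.float32)*1000); print(nm,r, by[h].mean(), by[h].max())
    h=(ss["range_z"]>0)&(abs(bx)<.07)&(by>.05)&(by<.3)&(W[...,2]>.066)&(W[...,2]<.08); print("max y of top", np.percentile(by[h],[99,99.9]))
    if nm=="now":
        m=(ss["range_z"]>0)&(s0["range_z"]>0)&(abs(ss["range_z"]-s0["range_z"])>.01)
        d=m.astype(np.uint8)
        for k,(u,v,w,hh) in dict(shaker=(183,183,25,40),lemon=(248,180,34,30),t1=(352,206,20,20),t2=(403,244,40,66),spoon=(398,318,40,60)).items(): print(k,d[v:v+hh,u:u+w].mean())
E
python3 st.py; python3 -c "
from h import *;print(observe()['qd'].round(4))"
```

```text
start ((-0.2767753601074219, -88.86044311523438), (14.113188743591309, 68.09879302978516), 89.18035125732422) -0.08955751867807624 -0.08147086938957711
max y of top [0.16980071 0.17204521]
now ((0.81915283203125, 83.1174087524414), (70.18175506591797, 17.878686904907227), 0.9444972276687622) 0.08203459714546052 0.09216171881418721
max y of top [0.22153344 0.22445511]
shaker 0.029
lemon 0.2647058823529412
t1 0.9575
t2 0.0007575757575757576
spoon 0.0
q [-8.020e-01  4.390e-01  1.320e+00 -1.000e-03  1.383e+00 -7.360e-01] p [ 0.511  -0.4301  0.2557] r 0.668 az -0.7 zaz -0.0666 t 11.25 F [ 0.32  0.49 -0.71] w 0.018
[[-0.067, -0.001, 0.998], [-0.998, -0.0, -0.067], [0.0, -1.0, -0.001]]
[-0.0056 -0.0014 -0.0131  0.0018  0.0045 -0.0039]
```

```bash
python3 -c "
from h import *
print(finish_job())"
```

```text
the job is handed in; nothing more can be done
None
```

The cover is open to its stop and the spatula is out, held level and still above the box. The job was handed in at about 11 s of the 51 s allowed.

**What I did:**
- I pushed the cover open with the closed fingers until the stop pushed back at about 24 N.
- I gripped the spatula's handle inside the mouth at 80 N and tilted the handle end up about 11°, then 16°.
- I drew the spatula out along its own axis from under the fixed top, then lifted and levelled it.

**Last checks:**
- **Spatula:** The handle's upper face is level within the camera noise. Its underside is at about 0.25 m, roughly 18 cm above the rim. The finger opening stayed steady at 18 mm, and the wrist force was near zero.
- **Cover:** The bar handle had moved 172 mm in the scene camera. That puts it at about +85.6 mm along the box, against the 86 mm expected at the stop.
- **Other objects:** The shaker, tumbler_2 and spoon showed almost no depth change from the start. Tumbler_1 and the lemon did show changes there, which I put down to the arm and blade now hanging in front of them. In the pictures both stand where they were.

**Disagreement:** An absolute scene-camera reading put the cover's bar at 83 mm and its far edge about 2–4 mm short of the stop. That camera read the bar about 2.5 mm low at the start too, so I trusted the measured shift and the contact force instead.

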